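# Select the red terminal and swing the magnifier over its dial

### The arm

A 6-joint arm with a two-finger parallel gripper is mounted at the origin on the work surface. World frame = base frame: x ahead of the robot, y to its left, z up, the work surface at z = 0. Lengths are in m, angles in rad, forces in N, time in s.
With the tool pointing down it reaches from about 0.35 to 0.775 m from the base axis. Payload 5.5 kg.
Tool frame: the origin (TCP) lies between the finger pads; the fingertips stand 19 mm ahead of it and the grasp point (between the pads) is the TCP; z points along the fingers, y is the line along which they close (so a half turn about z gives the same grasp; the last joint's range is limited). The gripper opens to 85 mm and grips with 20 to 120 N. Pads are 22 mm wide; open, the fingers measure 114 mm over their backs; the gripper's body (76 mm by 85 mm) begins 54 mm behind the grasp point. The pads swing forward as they close: fully open they stand 13 mm farther back than shut.
Start: joints at [-1.346, 0.313, 0.046, 1.304, 0, 1.431], TCP at [0.205, -0.537, 0.25] pointing down, gripper open.
Joint ranges: [-2.76, 2.76], [-0.86, 1.69], [-1.03, 1.26], [-2.2, 2.34], [-1.47, 1.5], [-3.14, 3.14]. Speed limits (rad/s): [2.57, 2.57, 3.14, 3.14, 3.14, 3.14].

### API

Orientations are given as a unit quaternion [w, x, y, z].
In Python, from workcell import env gives the robot as it stands.
- The arm moves only by the shell command python3 -m pendant 'ROWS' [FORCE]. ROWS is JSON, a list of rows, each an object with "travel": the shift along the tool's x, y, z scaled (see below), a list of three; "rot": the turn, a rotation vector about the tool's x, y, z scaled (see below), a list of three; "fingers": the opening, from -1 (shut) to 1 (fully open). In form: [{"travel": [dx, dy, dz], "rot": [wx, wy, wz], "fingers": fingers}, ...]. A call has 1 to 10 rows; each row is the pose to reach, as a shift and turn from the pose commanded when the call began, along the tool's axes at that moment; what a row does not reach only later rows make up. The controller multiplies each number of a shift by 0.12 m and each number of a turn by 60 degrees. A row lasts 1/10 s, in which the tool goes at most 50 mm and 8.59 degrees, less where a joint would pass 70% of its speed; a pose out of reach is approached as far as the arm can. A call with a number of a shift or a turn outside -1 to 1 is refused whole. A call with a gripper value outside its range is refused whole. The fingers move at their own pace and stop on an object; FORCE is the grip in N (left out, the last holds). Time passes only in rows, so rows that repeat a pose let the fingers close. It gives the time, the measured TCP pose, the force, the opening and the grip force at its end, in the units of the state.
- env.get_state(): the state, without advancing time (a new reading comes with each control period).
- env.read_camera(name): name is "scene" or "top" or "wrist"; returns (picture, depth): 400x640x3 uint8, blue, green, red; 400x640 float32, m along the optical axis (not along the pixel's ray), 0 where there is no reading.
- env.camera_model(name): a dict with "fovy" (degrees; the focal length in pixels is half the picture's height over the tangent of half this angle, whatever the lens; pixels are square), "cx", "cy" (the principal point, pixels), "rvec" (rotation vector, rad) and "tvec" (3), from world to camera coordinates, as OpenCV has them; the wrist camera has in their place "T_tool_cam" (4x4, takes a point from camera to tool coordinates, whose origin is the TCP and whose axes are the flange's). Camera axes: x right, y down, z forward; pixel columns grow to the right and rows downward; lengths in m; the calibration is good to about 2 mm. A picture is of the moment at which its call begins: read the wrist's pose just before it. camera_model takes no time and is no camera call.
- env.hand_in(): hands the job in; it is judged then, once.
Trained networks look in the newest picture that a camera, given by its name, has taken for a name from the list of things; names that differ only in an ending like _2 or _b are one class to them, and where a whole thing is asked for, a point or a joint stands for the part that bears it (a point fixed in the world has none). Each returns a list of dicts, best first, with "conf" (0 to 1); they miss things now and then, are a little off and sometimes report something else, mostly with a low value. They report only what shows in the picture. A call takes as long as a camera call. They do not tell look-alikes from the thing itself.
- env.outline_of(camera, target): "mask" (400x640 bool, what is visible of it) and "xy" ([column, row] in pixels, amid what is visible of it).
The state is a dict: "clock": time; "joint_pos": joint angles; "qvel": joint speeds; "tau": joint torques, N m; "tcp_pos": TCP position; "orientation": TCP orientation; "wrist_force": force on the tool from outside, world axes, zero at the start; "ft_torque": the same for the moment, N m; "finger_gap": finger opening in m; "grip_force": force on a finger pad.
Only numpy, scipy, OpenCV 4.12 (cv2) and the standard library are available. Lean on these libraries where they do the work, as an engineer would, in place of code of your own. Each camera call takes 0.05 s, during which the arm holds its last target. There are 200 camera calls.

### The job

With a fingertip, push the pointer arm on the cream terminal block round until it points at the brass screw with the red washer. Then push the magnifier's arm round until its lens stands centred over the white-faced dial, keeping the gripper off the lens itself. Push only, gripping neither arm; leave the magnifier's stand where it is and the loose things on the bench undisturbed.

Things in the scene. Friction and masses are not known exactly. Their poses are not given: they have to be found in the camera images.
- block: Cream enamel terminal block, fixed to the bench, 160 x 180 mm, its flat top 35 mm above the bench. Origin: on the pointer's upright pivot axis, at bench level; the block reaches 115 mm to its own +x, 45 mm to -x and 90 mm to each side (y). Its z is up. The three washered screws lie flat on its top, 90 mm from the pivot axis, about 0.8 rad apart, in an order that varies.
- pointer (a joint): Angle of the pointer arm about the upright pivot on the block (rad): 0 points along the block's +x, grows anticlockwise seen from above, stops at -1.25 and 1.25. Stiff hinge (about 0.07 N m friction): it stays where it is left.
- pointer_aim (a point): The spot the pointer aims at: on the arm's centreline, 90 mm from the pivot axis, beyond the arm's tip, 59 mm above the bench. The arm is a flat-sided level bar, dark with a white tip, 12 mm wide (8 mm at the white tip), 14 mm tall, from 52 to 66 mm above the bench, reaching from a black hub of 16 mm radius (top 70 mm above the bench) to 74 mm from the axis.
- pointer_left: The half of the pointer arm on its left (anticlockwise) side, fixed to the other half: 6 mm wide. Origin on the pivot axis at bench level; x along the arm, z up.
- pointer_right: The half of the pointer arm on its right (clockwise) side, likewise.
- red_screw: Fixed brass screw with a 24 mm wide head on a red washer 36 mm across. Origin: centre of the washer's underside, 35 mm above the bench; the head's top is 8 mm higher.
- yellow_screw: The same with a yellow washer.
- blue_screw: The same with a blue washer.
- stand: Chrome magnifier stand, loose on the bench, about 0.9 kg: round foot 110 mm across, post 22 mm across. Origin: centre of its underside, on the upright hinge axis of the magnifier's arm.
- swing (a joint): Angle of the magnifier's arm about the post (rad): 0 along the stand's +x, grows anticlockwise seen from above, stops at -1.15 and 1.15. Stiff hinge (about 0.06 N m friction): it stays where it is left, and turns before the stand slips.
- lens: The magnifier's round lens in a chrome rim, 83 mm across, level. Origin: its centre, 150 mm from the hinge axis and 109 mm above the bench. The arm carrying it is a flat-sided level bar 10 mm wide, 12 mm tall, from 103 to 115 mm above the bench, running from the hub on the post (14 mm radius, top 121 mm above the bench) to the rim, which begins 109 mm from the axis.
- swing_left: The half of the magnifier's arm on its left (anticlockwise) side, 5 mm wide, fixed to the other half. Origin on the hinge axis at bench level; x along the arm, z up.
- swing_right: The half of the magnifier's arm on its right (clockwise) side, likewise.
- white_dial: Fixed round grey gauge with a white face, 66 mm across, 28 mm high. Origin: centre of its underside. It lies within 10 mm of the lens's circle, on one side of the stand or the other.
- black_dial: The same with a black face: not the one to be read.
- punch: Loose tarnished steel seal punch standing upright, foot 36 mm across, 70 mm tall. Origin: centre of its foot.
- spare_a: Loose spare brass screw standing on its head, 24 mm across, 26 mm tall. Origin: centre of its underside.
- spare_b: A second such screw.
- jar: Loose closed jar, 60 mm across, 80 mm tall. Origin: centre of its underside.
- driver: Loose screwdriver with an orange handle, lying along its x axis on the bench.
Mind the look-alikes: they are no part of the job. There is more than one size of the block; the job needs the smaller.

How it is judged:
On the way, in this order (a step that is already met when the one before it is completed fails the run):
1. the pointer points at the red-washered screw (horizontal distance between pointer_aim and red_screw below 0.012 m and velocity of joint pointer between -0.05 and 0.05 rad/s), for 0.2 s.
2. the lens stands over the white-faced dial (horizontal distance between lens and white_dial below 0.018 m and velocity of joint swing between -0.05 and 0.05 rad/s), for 0.2 s.
At the end, for the whole second after the job is handed in: The pointer aims within 12 mm of the red-washered screw's centre (on its head), the lens centre is within 18 mm of the white dial's centre seen from above, both arms are at rest, and the stand is upright within 15 mm of where it started (all of step 1 and all of step 2 and distance of stand from where it was at the start of the episode below 0.015 m and angle between stand's own z axis and vertical below 0.05 rad); the robot touches nothing.
It fails at once if the magnifier's stand is shoved or lifted more than 15 mm (distance of stand from where it was at the start of the episode above 0.015 m).
It fails at once if the gripper or arm presses on the lens (contact force between any of the fingers, the arm and lens above 0.5 N).
It fails at once if the pointer arm or the magnifier's arm is gripped from both sides ((contact force between the fingers and pointer_left above 0.5 N and contact force between the fingers and pointer_right above 0.5 N) or (contact force between the fingers and swing_left above 0.5 N and contact force between the fingers and swing_right above 0.5 N)).
It fails at once if the punch, a spare screw, the jar or the screwdriver is lifted or moved more than 20 mm (distance of any of punch, spare_a, spare_b, jar, driver from where it was at the start of the episode above 0.02 m).
It also fails if it takes over 58 s, if anything falls off the work surface, if the arm or the gripper's body presses on something with over 40 N, if the wrist force passes 120 N, or if a joint passes its speed limit or range.

## Working session

There is one attempt and no reset: what is moved stays moved. The work goes in short steps, Python scripts to look and compute and a shell command to move; the robot and the scene stay as the last step left them, time stands still between calls to the robot, and variables do not carry over. Pictures are saved under pics/ and viewed, at most 10 in all, crops included, and the job is handed in when it is done.

```bash
mkdir -p pics; ls; cat > h.py <<'E'
import numpy as np, cv2
from workcell import env
def cam(n):
    m=env.camera_model(n); f=200/np.tan(np.radians(m["fovy"])/2)
    if "rvec" in m:
        R=cv2.Rodrigues(np.array(m["rvec"],float))[0]; t=np.array(m["tvec"],float).ravel()
    return f,m["cx"],m["cy"],R,t
def at_z(n,uv,z):
    f,cx,cy,R,t=cam(n); d=R.T@np.array([(uv[0]-cx)/f,(uv[1]-cy)/f,1]); c=-R.T@t
    return c+d*(z-c[2])/d[2]
def cloud(n,dep):
    f,cx,cy,R,t=cam(n); v,u=np.mgrid[:400,:640]
    P=np.stack([(u-cx)/f*dep,(v-cy)/f*dep,dep],-1)
    return (P-t)@R
E
python3 - <<'E'
from h import *
for n in("top","scene"):
    p,d=env.read_camera(n); cv2.imwrite(f"pics/{n}0.png",p); np.save(n+"0.npy",d)
    C=cloud(n,d); print(n,env.camera_model(n))
    for k in["block","pointer","red_screw","yellow_screw","blue_screw","stand","swing","lens","white_dial","black_dial","punch","spare_a","jar","driver"]:
        for o in env.outline_of(n,k)[:4]:
            m=o["mask"]&(d>0); q=C[m]
            print(k,round(o["conf"],2),np.round(o["xy"]),m.sum(),np.round(np.median(q,0),3) if len(q) else None, np.round(np.percentile(q[:,2],95),3) if len(q) else None)
E
```

```text
pics
top {'fovy': 43.0515225555519, 'cx': 323.4789732415824, 'cy': 201.46187816834885, 'rvec': array([ 2.16012334, -2.12561389,  0.15466683]), 'tvec': array([0.00823075, 0.47340243, 1.29668251])}
block 0.9 [210. 279.] 8082 [0.264 0.292 0.046] 0.087
block 0.57 [247. 154.] 3486 [0.599 0.222 0.034] 0.064
pointer 0.96 [205. 290.] 528 [0.238 0.298 0.09 ] 0.097
pointer 0.61 [241. 150.] 203 [0.589 0.23  0.068] 0.073
red_screw 0.61 [219. 143.] 126 [0.626 0.298 0.039] 0.046
yellow_screw 0.19 [248. 153.] 3687 [0.6   0.224 0.034] 0.063
blue_screw 0.68 [240. 130.] 141 [0.667 0.24  0.038] 0.046
blue_screw 0.33 [324. 124.] 173 [0.681 0.013 0.058] 0.074
stand 0.68 [156. 202.] 441 [0.464 0.46  0.021] 0.028
stand 0.62 [400. 194.] 2176 [ 0.496 -0.186  0.042] 0.118
swing 0.79 [399. 152.] 1087 [ 0.599 -0.172  0.113] 0.12
swing 0.16 [440. 158.] 483 [ 0.596 -0.286  0.026] 0.031
lens 0.77 [393. 144.] 832 [ 0.611 -0.16   0.112] 0.116
lens 0.5 [323. 122.] 200 [0.681 0.015 0.03 ] 0.073
white_dial 0.79 [439. 158.] 487 [ 0.596 -0.288  0.026] 0.031
white_dial 0.73 [406. 177.] 111 [ 0.534 -0.191  0.114] 0.118
whi
[... 1182 characters left out ...]
5. 308.] 163 [0.674 0.243 0.039] 0.044
stand 0.55 [226. 208.] 1828 [ 0.511 -0.179  0.109] 0.115
swing 0.65 [221. 216.] 1045 [ 0.605 -0.17   0.111] 0.117
lens 0.75 [382. 280.] 63 [0.611 0.253 0.064] 0.066
lens 0.56 [217. 219.] 759 [ 0.617 -0.158  0.111] 0.114
white_dial 0.82 [178. 230.] 528 [ 0.608 -0.281  0.025] 0.028
white_dial 0.37 [382. 281.] 51 [0.612 0.251 0.064] 0.066
punch 0.63 [276. 287.] 263 [0.696 0.019 0.033] 0.07
spare_a 0.58 [296. 194.] 55 [ 0.396 -0.047  0.005] 0.021
spare_a 0.57 [316. 209.] 37 [0.421 0.023 0.006] 0.021
jar 0.61 [186. 159.] 616 [ 0.411 -0.362  0.052] 0.08
driver 0.75 [479. 269.] 482 [0.486 0.462 0.019] 0.025
driver 0.43 [379. 271.] 345 [0.599 0.237 0.064] 0.072
```

```bash
python3 - <<'E'
from h import *
p=cv2.imread("pics/top0.png")
cv2.imwrite("pics/topc.png",cv2.resize(p[100:320,140:500],(800,489),interpolation=cv2.INTER_CUBIC))
cv2.imwrite("pics/blk.png",cv2.resize(p[100:210,190:300],(600,600),interpolation=cv2.INTER_CUBIC))
d=np.load("top0.npy");C=cloud("top",d)
def fit(k,i,zlo,zhi,cn="top"):
    m=env.outline_of(cn,k)[i]["mask"]&(d>0)&(C[...,2]>zlo)&(C[...,2]<zhi)
    v,u=np.nonzero(m); (r)=cv2.minAreaRect(np.stack([u,v],1).astype(np.float32)); c,rad=cv2.minEnclosingCircle(np.stack([u,v],1).astype(np.float32))
    return r,c,rad
env.read_camera("top")
for k,i,a,b,z in[("white_dial",0,.015,.04,.028),("black_dial",0,.015,.04,.028),("lens",0,.1,.13,.115),("red_screw",0,.03,.06,.037),("blue_screw",0,.03,.06,.037),("punch",0,.06,.08,.07),("jar",0,.06,.09,.08)]:
    o=env.outline_of("top",k)
    if len(o)<=i: print(k,"none");continue
    r,c,rad=fit(k,i,a,b); print(k,np.round(r[0],1),np.round(c,1),round(rad,1),at_z("top",r[0],z).round(4),at_z("top",c,z).round(4))
# pointer cells: high points in the small block region
for lo,hi,box,nm in[(.05,.08,(.5,.72,.12,.36),"pointer"),(.098,.13,(.42,.7,-.3,-.05),"swing")]:
    m=(C[...,2]>lo)&(C[...,2]<hi)&(C[...,0]>box[0])&(C[...,0]<box[1])&(C[...,1]>box[2])&(C[...,1]<box[3])
    v,u=np.nonzero(m); q=C[m]; print(nm,m.sum(),q.min(0).round(3),q.max(0).round(3))
    w=(C[...,2]>(.0685 if nm=="pointer" else .119))&m; print(" hub",w.sum(),C[w].mean(0).round(4),)
E
```

```text
white_dial [437.8 158.3] [437.8 158.2] 12.3 [ 0.5959 -0.2876  0.028 ] [ 0.596  -0.2877  0.028 ]
black_dial [364.8 169.8] [365.1 169.9] 12.4 [ 0.5614 -0.0927  0.028 ] [ 0.5611 -0.0937  0.028 ]
lens [394.5 144. ] [394.7 143.9] 16.1 [ 0.6099 -0.1603  0.115 ] [ 0.6101 -0.1608  0.115 ]
red_screw [218.5 143.5] [218.5 143. ] 6.3 [0.6249 0.2986 0.037 ] [0.6262 0.2986 0.037 ]
blue_screw [240.8 128.8] [241.  128.7] 6.1 [0.6664 0.2408 0.037 ] [0.6665 0.2403 0.037 ]
punch [238. 151.] [238. 151.] 15.8 [0.5969 0.2397 0.07  ] [0.5969 0.2397 0.07  ]
jar [477. 233.] [477.1 233. ] 11.3 [ 0.3926 -0.3712  0.08  ] [ 0.3926 -0.3715  0.08  ]
pointer 228 [0.561 0.166 0.05 ] [0.646 0.272 0.079]
 hub 86 [0.5845 0.2245 0.0712]
swing 1115 [ 0.455 -0.219  0.099] [ 0.653 -0.12   0.128]
 hub 76 [ 0.474  -0.2059  0.1215]
```

View pics/topc.png

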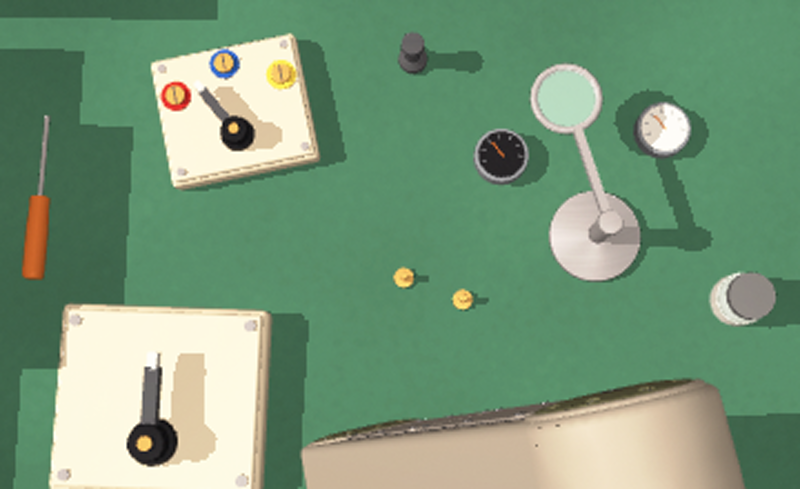

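View pics/blk.png

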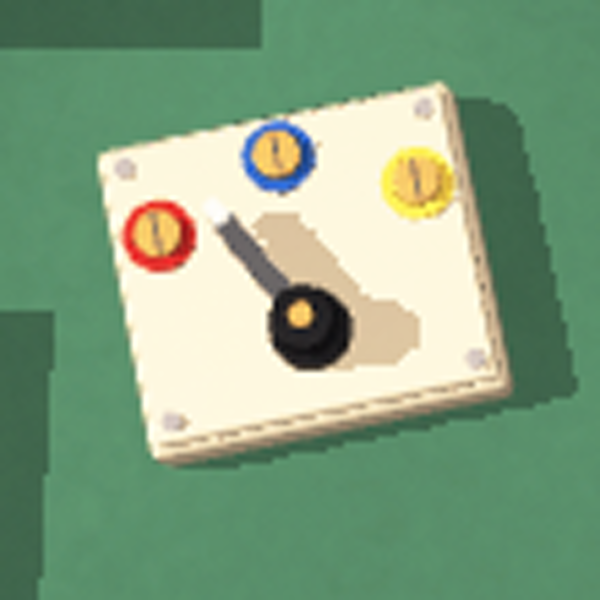

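The small block is at top (247,154). The large one at (210,279) is the look-alike, with no washers and bigger. The red screw is at (219,143), left of blue (241,129) and yellow (267,133), and the pointer tip is at about (229,139), so it has to turn anticlockwise. The white dial is at (438,158), to the right of the lens (394,144). The black dial at (365,170) is not the one. The swing has to turn clockwise.

```bash
cat > geo.py <<'E'
from h import *
from scipy.optimize import least_squares
from scipy.spatial.transform import Rotation as Ro
red=np.array([.6258,.2986]);blue=np.array([.6666,.2405]);dial=np.array([.596,-.2877])
cr=lambda x,y:(190+(x+.5)/5.4545-.5,100+(y+.5)/5.4545-.5)
yel=at_z("top",cr(418,178),.039)[:2]
sol=least_squares(lambda p:[np.linalg.norm(p-s)-.09 for s in(red,blue,yel)],[.585,.225])
piv=sol.x
E
python3 - <<'E'
from geo import *
print("yel",yel,"piv",piv,sol.fun, "hub px at .07",at_z("top",cr(303,318),.07))
tip=at_z("top",cr(217,210),.066)[:2]; print("tip",tip,np.linalg.norm(tip-piv))
a=lambda v:np.arctan2(v[1],v[0])
print("pointer ang",a(tip-piv),"red",a(red-piv))
C=cloud("top",np.load("top0.npy"))
m=(C[...,2]>.0535)&(C[...,2]<.067)&(abs(C[...,0]-.6)<.1)&(abs(C[...,1]-.23)<.08)
q=C[m][:,:2]; r=np.linalg.norm(q-piv,axis=1); k=(r>.024)&(r<.08); print("arm cloud",k.sum(),r[k].max(),np.median([a(x-piv) for x in q[k]]))
hub=at_z("top",(415.2,199.3),.121); foot=at_z("top",(407.8,206.2),.012); print("hub",hub,"foot",foot)
lens=np.array([.610,-.1605])
for h in(hub,foot): print(np.linalg.norm(lens-h[:2]),a(lens-h[:2]),np.linalg.norm(dial-h[:2]),a(dial-h[:2]))
s=env.get_state(); print(s["tcp_pos"],s["clock"],Ro.from_quat(np.roll(s["orientation"],-1)).as_matrix().round(3),s["finger_gap"])
E
```

```text
yel [0.65731832 0.17194002] piv [0.58020061 0.22001466] [ 0.00085681 -0.00120527  0.00087525] hub px at .07 [0.57889227 0.22047779 0.07      ]
tip [0.63217897 0.26444188] 0.06837782590307448
pointer ang 0.7072310163805201 red 1.045023155773116
arm cloud 59 0.07757168036636138 0.7424630412286777
hub [ 0.4693682  -0.20967488  0.121     ] foot [ 0.4674443  -0.20914422  0.012     ]
0.14898144542596475 0.33638182985032905 0.14873980890223443 -0.5522153044893667
0.1506266489226358 0.3288402446462754 0.1506571558354483 -0.5485152237232017
[ 0.20514896 -0.53719377  0.25032833] 2.25 [[ 0.934  0.357  0.   ]
 [ 0.357 -0.934 -0.   ]
 [-0.     0.    -1.   ]] 0.08514772837121207
```

```bash
cat >> geo.py <<'E'
def ax(y): return np.array([[np.cos(y),np.sin(y),0],[np.sin(y),-np.cos(y),0],[0,0,-1]])
def row(p0,y0,p,y): 
    return np.round(ax(y0)@(np.array(p)-p0)/.12,3).tolist(), round(float(-np.degrees(y-y0)/60),3)
def yawnow():
    s=env.get_state(); R=Ro.from_quat(np.roll(s["orientation"],-1)).as_matrix(); return np.array(s["tcp_pos"]),float(np.arctan2(R[1,0],R[0,0]))
def pose(c,r,phi,off,z):  # off = signed offset along anticlockwise normal
    return np.array([c[0]+r*np.cos(phi)-off*np.sin(phi),c[1]+r*np.sin(phi)+off*np.cos(phi),z])
E
python3 - <<'E'
from geo import *
p0,y0=yawnow(); p1=pose(piv,.05,.725,-.032,.17); y1=.725+np.pi/2; print(p0,y0,p1,y1)
N=7
for i in range(N):
    f=lambda k:(p0+(p1-p0)*k/N, y0+(y1-y0)*k/N)
    print(row(*f(i),*f(i+1)))
E
```

```text
[ 0.20514896 -0.53719377  0.25032833] 0.3647844917094627 [0.63884592 0.22921945 0.17      ] 2.2957963267948966
([0.808, -0.668, 0.096], -0.263)
([0.959, -0.423, 0.096], -0.263)
([1.038, -0.146, 0.096], -0.263)
([1.039, 0.143, 0.096], -0.263)
([0.96, 0.42, 0.096], -0.263)
([0.81, 0.666, 0.096], -0.263)
([0.598, 0.861, 0.096], -0.263)
```

```bash

python3 -m pendant '[{"travel":[0.4,-0.33,0.05],"rot":[0,0,-0.13],"fingers":-1},{"travel":[0.81,-0.67,0.1],"rot":[0,0,-0.26],"fingers":-1},{"travel":[0.81,-0.67,0.1],"rot":[0,0,-0.26],"fingers":-1}]'
python3 -m pendant '[{"travel":[0.4,-0.2,0.05],"rot":[0,0,-0.13],"fingers":-1},{"travel":[0.8,-0.35,0.1],"rot":[0,0,-0.26],"fingers":-1},{"travel":[0.96,-0.42,0.1],"rot":[0,0,-0.26],"fingers":-1}]'
python3 -m pendant '[{"travel":[0.4,-0.1,0.05],"rot":[0,0,-0.13],"fingers":-1},{"travel":[0.8,-0.12,0.1],"rot":[0,0,-0.26],"fingers":-1},{"travel":[1,-0.15,0.1],"rot":[0,0,-0.26],"fingers":-1}]'
python3 -m pendant '[{"travel":[0.4,0.05,0.05],"rot":[0,0,-0.13],"fingers":-1},{"travel":[0.8,0.1,0.1],"rot":[0,0,-0.26],"fingers":-1},{"travel":[1,0.14,0.1],"rot":[0,0,-0.26],"fingers":-1}]'
python3 -m pendant '[{"travel":[0.4,0.2,0.05],"rot":[0,0,-0.13],"fingers":-1},{"travel":[0.8,0.35,0.1],"rot":[0,0,-0.26],"fingers":-1},{"travel":[0.96,0.42,0.1],"rot":[0,0,-0.26],"fingers":-1}]'
python3 -m pendant '[{"travel":[0.4,0.33,0.05],"rot":[0,0,-0.13],"fingers":-1},{"travel":[0.81,0.67,0.1],"rot":[0,0,-0.26],"fingers":-1},{"travel":[0.81,0.67,0.1],"rot":[0,0,-0.26],"fingers":-1},{"travel":[0.81,0.67,0.1],"rot":[0,0,-0.26],"fingers":-1}]'
python3 - <<'E'
from geo import *
p,y=yawnow(); print(p,y,row(p,y,pose(piv,.05,.725,-.032,.17),.725+np.pi/2))
E
```

```text
clock: 2.55
tcp_pos: [0.268, -0.4243, 0.2378]
orientation: [-0.001, 0.949, 0.315, 0.0]
wrist_force: [-0.4, -1.3, 0.7]
finger_gap: 0.0437
grip_force: 0.0
clock: 2.85
tcp_pos: [0.3305, -0.3151, 0.2258]
orientation: [-0.001, 0.897, 0.441, 0.0]
wrist_force: [0.3, -1.2, -0.9]
finger_gap: 0.0004
grip_force: 0.0
clock: 3.15
tcp_pos: [0.3901, -0.2097, 0.2138]
orientation: [-0.0, 0.829, 0.559, 0.0]
wrist_force: [0.3, -0.3, 0.1]
finger_gap: -0.0
grip_force: 0.0
clock: 3.45
tcp_pos: [0.451, -0.1049, 0.2018]
orientation: [-0.001, 0.745, 0.667, 0.0]
wrist_force: [0.3, 0.0, 0.8]
finger_gap: -0.0003
grip_force: 0.0
clock: 3.75
tcp_pos: [0.5149, 0.0036, 0.1897]
orientation: [-0.0, 0.648, 0.762, 0.0]
wrist_force: [0.6, 0.1, 0.1]
finger_gap: -0.0004
grip_force: 0.0
clock: 4.15
tcp_pos: [0.5796, 0.1122, 0.1774]
orientation: [-0.0, 0.539, 0.842, 0.0]
wrist_force: [-0.3, -0.2, -0.0]
finger_gap: -0.0001
grip_force: 0.0
[0.57956218 0.11216698 0.177415  ] 2.002712558574413 ([0.679, 0.857, 0.062], -0.28)
```

```bash

python3 -m pendant '[{"travel":[0.34,0.43,0.03],"rot":[0,0,-0.14],"fingers":-1},{"travel":[0.68,0.86,0.06],"rot":[0,0,-0.28],"fingers":-1},{"travel":[0.68,0.86,0.06],"rot":[0,0,-0.28],"fingers":-1},{"travel":[0.68,0.86,0.06],"rot":[0,0,-0.28],"fingers":-1},{"travel":[0.68,0.86,0.06],"rot":[0,0,-0.28],"fingers":-1}]'
python3 - <<'E'
from geo import *
p,y=yawnow(); print(p,y,row(p,y,pose(piv,.05,.725,-.032,.074),.725+np.pi/2))
w,_=env.read_camera("wrist"); t,_=env.read_camera("top"); cv2.imwrite("pics/w1.png",np.hstack([cv2.resize(w,(400,250)),cv2.resize(t[90:220,180:388],(400,250))]))
pd=pose(piv,.05,.725,-.032,.074);yd=.725+np.pi/2
for d in(.022,.019,.017): print(d,row(pd,yd,pose(piv,.05,.725,-d,.074),yd))
for f in(.78,.85,.92,.98,1.045): print(f,row(pd,yd,pose(piv,.05,f,-.017,.074),f+np.pi/2))
E
```

```text
clock: 4.65
tcp_pos: [0.638, 0.2258, 0.1705]
orientation: [-0.0, 0.412, 0.911, -0.001]
wrist_force: [-0.3, 0.1, 0.3]
finger_gap: -0.0001
grip_force: 0.0
[0.63801941 0.22576387 0.17052553] 2.291967910860679 ([0.017, 0.024, 0.804], -0.004)
0.022 ([0.083, 0.0, 0.0], -0.0)
0.019 ([0.108, 0.0, 0.0], -0.0)
0.017 ([0.125, -0.0, 0.0], -0.0)
0.78 ([0.148, 0.007, 0.0], -0.053)
0.85 ([0.178, 0.014, 0.0], -0.119)
0.92 ([0.208, 0.02, 0.0], -0.186)
0.98 ([0.235, 0.022, 0.0], -0.244)
1.045 ([0.263, 0.023, 0.0], -0.306)
```

View pics/w1.png

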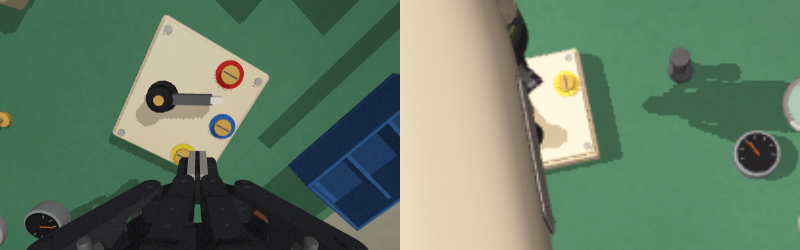

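The wrist view shows the shut fingers at (197,160), level with the pointer's mid-length at (190,100). Its blue side is clear for descent and red lies beyond. I'm descending and pushing now.

```bash

python3 -m pendant '[{"travel":[0.02,0.02,0.4],"rot":[0,0,0],"fingers":-1},{"travel":[0.02,0.02,0.7],"rot":[0,0,0],"fingers":-1},{"travel":[0.02,0.02,0.8],"rot":[0,0,0],"fingers":-1},{"travel":[0.02,0.02,0.8],"rot":[0,0,0],"fingers":-1}]'
python3 -m pendant '[{"travel":[0.05,0,0],"rot":[0,0,0],"fingers":-1},{"travel":[0.1,0,0],"rot":[0,0,0],"fingers":-1},{"travel":[0.125,0,0],"rot":[0,0,0],"fingers":-1},{"travel":[0.15,0.01,0],"rot":[0,0,-0.05],"fingers":-1},{"travel":[0.18,0.015,0],"rot":[0,0,-0.12],"fingers":-1},{"travel":[0.21,0.02,0],"rot":[0,0,-0.19],"fingers":-1},{"travel":[0.235,0.02,0],"rot":[0,0,-0.24],"fingers":-1},{"travel":[0.25,0.023,0],"rot":[0,0,-0.27],"fingers":-1},{"travel":[0.25,0.023,0],"rot":[0,0,-0.27],"fingers":-1},{"travel":[0.25,0.023,0],"rot":[0,0,-0.27],"fingers":-1}]'
cat > meas.py <<'E'
from geo import *
p,y=yawnow(); m=env.camera_model("wrist"); T=np.array(m["T_tool_cam"]); f=200/np.tan(np.radians(m["fovy"])/2)
R=Ro.from_quat(np.roll(env.get_state()["orientation"],-1)).as_matrix()
w,d=env.read_camera("wrist")
def wz(uv,z):
    c=R@T[:3,3]+p; v=R@T[:3,:3]@np.array([(uv[0]-m["cx"])/f,(uv[1]-m["cy"])/f,1]); return c+v*(z-c[2])/v[2]
v,u=np.mgrid[:400,:640]
W=np.stack([(u-m["cx"])/f*d,(v-m["cy"])/f*d,d],-1)@(R@T[:3,:3]).T+(R@T[:3,3]+p)
W[d==0]=9
E
python3 - <<'E'
from meas import *
print(p,y); cv2.imwrite("pics/w2.png",w)
for n,z in(("red_screw",.043),("blue_screw",.043),("yellow_screw",.043),("pointer",.066)):
    for o in env.outline_of("wrist",n)[:2]: print(n,round(o["conf"],2),o["xy"],wz(o["xy"],z).round(4))
q=W[(W[...,2]>.062)&(W[...,2]<.068)][:,:2]-piv; r=np.linalg.norm(q,axis=1);k=(r>.025)&(r<.075); a=np.arctan2(q[:,1],q[:,0])
k&=a>.6
print(k.sum(),np.percentile(a[k],[5,25,50,75,95]))
E
```

```text
clock: 5.15
tcp_pos: [0.6369, 0.2278, 0.0734]
orientation: [-0.002, 0.413, 0.911, -0.001]
wrist_force: [-0.4, -0.7, 0.0]
finger_gap: -0.0
grip_force: 0.0
clock: 6.15
tcp_pos: [0.6213, 0.254, 0.0757]
orientation: [0.001, 0.28, 0.96, 0.0]
wrist_force: [1.8, -0.1, 0.3]
finger_gap: -0.0001
grip_force: 0.7
[0.62129951 0.25399375 0.07571104] 2.5737481623337413
red_screw 0.74 [388.7, 207.0] [0.6238 0.2974 0.043 ]
yellow_screw 0.68 [217.6, 340.9] [0.6436 0.1677 0.043 ]
pointer 0.68 [246.8, 232.2] [0.5895 0.2356 0.066 ]
2905 [0.83397788 0.93763106 1.00617934 1.07031575 1.1514919 ]
```

View pics/w2.png

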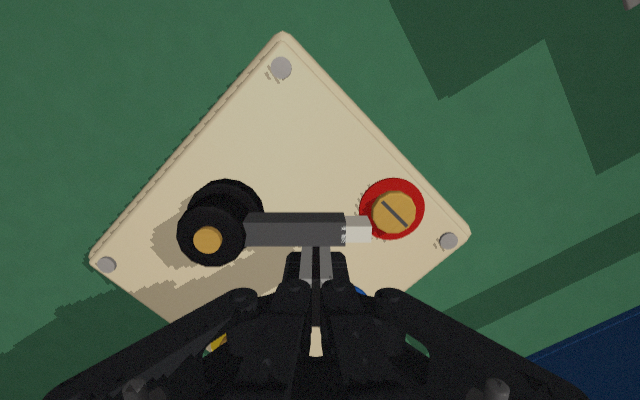

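The pointer's white tip at (360,235) now nearly aligns with the red screw at (393,212). Parallax makes the picture misleading, so I'll compute the angle.

```bash
python3 - <<'E'
from meas import *
a=wz((250,234.5),.066);b=wz((370,235),.066);r=wz((395,213),.043);rw=wz((392,209),.037)
h=wz((208,241),.075)
print(a,b,r,rw,"hub",h)
an=np.arctan2(*(b-a)[1::-1]); print("dir",an,"tip-piv",np.arctan2(*(b[:2]-piv)[::-1]),np.linalg.norm(b[:2]-piv),"red-piv wrist",np.arctan2(*(r[:2]-piv)[::-1]),np.linalg.norm(r[:2]-piv))
for n in[an,np.arctan2(*(b[:2]-piv)[::-1])]: print("aim err mm",1e3*np.linalg.norm(b[:2]+.016*np.array([np.cos(n),np.sin(n)])-r[:2]))
pd,y=yawnow(); 
for off in(-.05,-.08): print(row(pd,y,pose(piv,.05,y-np.pi/2,-.05,.076),y))
E
```

```text
[0.5907906  0.23604845 0.066     ] [0.62089905 0.28265027 0.066     ] [0.6280082  0.29826005 0.043     ] [0.62778219 0.29817124 0.037     ] hub [0.5811829 0.2227677 0.075    ]
dir 0.997182481386438 tip-piv 0.994586201311719 0.07469660826805065 red-piv wrist 1.0223310887185661 0.0916946398719172
aim err mm 2.6810321127870553
aim err mm 2.719823364756179
([-0.28, -0.003, -0.008], -0.0)
([-0.28, -0.003, -0.008], -0.0)
```

Measured from the wrist camera, the pointer aim is about 2.7 mm off the red screw, well inside 12 mm. Next I back off, lift and travel to the magnifier.

```bash

python3 -m pendant '[{"travel":[-0.1,0,0],"rot":[0,0,0],"fingers":-1},{"travel":[-0.2,0,0],"rot":[0,0,0],"fingers":-1},{"travel":[-0.2,0,-0.4],"rot":[0,0,0],"fingers":-1},{"travel":[-0.2,0,-0.8],"rot":[0,0,0],"fingers":-1},{"travel":[-0.2,0,-1],"rot":[0,0,0],"fingers":-1},{"travel":[-0.2,0,-1],"rot":[0,0,0],"fingers":-1}]'
python3 - <<'E'
from geo import *
p0,y0=yawnow(); p1=pose([.468,-.209],.065,.33,.045,.2); y1=.33+np.pi/2; print(p0,y0,p1,y1)
N=4
for i in range(N):
    f=lambda k:(p0+(p1-p0)*k/N, y0+(y1-y0)*k/N)
    print(row(*f(i),*f(i+1)))
t,_=env.read_camera("top")
E
```

```text
clock: 7.05
tcp_pos: [0.6443, 0.2408, 0.2003]
orientation: [0.004, 0.28, 0.96, 0.002]
wrist_force: [-0.2, -0.2, -0.3]
finger_gap: 0.0
grip_force: 0.0
[0.64429379 0.24076722 0.20029455] 2.5735404407028533 [ 0.51491082 -0.1453653   0.2       ] 1.9007963267948966
([-0.206, -0.823, 0.001], 0.161)
([-0.34, -0.777, 0.001], 0.161)
([-0.466, -0.709, 0.001], 0.161)
([-0.578, -0.621, 0.001], 0.161)
```

```bash

python3 -m pendant '[{"travel":[-0.1,-0.4,0],"rot":[0,0,0.08],"fingers":-1},{"travel":[-0.2,-0.82,0],"rot":[0,0,0.16],"fingers":-1},{"travel":[-0.2,-0.82,0],"rot":[0,0,0.16],"fingers":-1}]'
python3 -m pendant '[{"travel":[-0.17,-0.4,0],"rot":[0,0,0.08],"fingers":-1},{"travel":[-0.34,-0.78,0],"rot":[0,0,0.16],"fingers":-1},{"travel":[-0.34,-0.78,0],"rot":[0,0,0.16],"fingers":-1}]'
python3 -m pendant '[{"travel":[-0.23,-0.35,0],"rot":[0,0,0.08],"fingers":-1},{"travel":[-0.47,-0.71,0],"rot":[0,0,0.16],"fingers":-1},{"travel":[-0.47,-0.71,0],"rot":[0,0,0.16],"fingers":-1}]'
python3 -m pendant '[{"travel":[-0.29,-0.31,0],"rot":[0,0,0.08],"fingers":-1},{"travel":[-0.5,-0.55,0],"rot":[0,0,0.16],"fingers":-1},{"travel":[-0.58,-0.62,0],"rot":[0,0,0.16],"fingers":-1},{"travel":[-0.58,-0.62,0],"rot":[0,0,0.16],"fingers":-1}]'
python3 - <<'E'
from meas import *
print(p,y)
c=[.468,-.209]
pd=pose(c,.065,.33,.045,.121);yd=.33+np.pi/2
print("down",row(p,y,pd,yd))
cv2.imwrite("pics/w3.png",w)
l=env.outline_of("wrist","lens"); 
for o in l[:2]: print(o["conf"],o["xy"],wz(o["xy"],.112))
for d in(.03,.02,.016): print(d,row(pd,yd,pose(c,.065,.33,d,.121),yd))
for f in(.2,.05,-.1,-.25,-.4,-.5,-.55): print(f,row(pd,yd,pose(c,.065,f,.016,.121),f+np.pi/2))
E
```

```text
clock: 7.4
tcp_pos: [0.6054, 0.14, 0.1924]
orientation: [-0.003, 0.362, 0.932, -0.002]
wrist_force: [0.1, 0.9, 0.3]
finger_gap: 0.0001
grip_force: 0.0
clock: 7.7
tcp_pos: [0.5737, 0.0437, 0.1932]
orientation: [-0.002, 0.439, 0.898, -0.002]
wrist_force: [0.3, 0.7, -0.2]
finger_gap: -0.0001
grip_force: 0.0
clock: 8.0
tcp_pos: [0.5425, -0.0528, 0.1936]
orientation: [-0.001, 0.513, 0.859, -0.001]
wrist_force: [-0.0, 1.1, 0.5]
finger_gap: 0.0001
grip_force: 0.0
clock: 8.4
tcp_pos: [0.5122, -0.1464, 0.1941]
orientation: [-0.001, 0.58, 0.814, 0.0]
wrist_force: [-0.0, 0.7, -0.1]
finger_gap: 0.0001
grip_force: 0.0
[ 0.51221437 -0.14643227  0.19414414] 1.9031893254310017
down ([0.001, 0.024, 0.61], 0.002)
0.59 [440.7, 259.1] [ 0.61090575 -0.15078022  0.112     ]
0.03 ([-0.125, -0.0, 0.0], -0.0)
0.02 ([-0.208, 0.0, 0.0], -0.0)
0.016 ([-0.242, 0.0, 0.0], -0.0)
0.2 ([-0.313, 0.013, 0.0], 0.124)
0.05 ([-0.397, 0.016, 0.0], 0.267)
-0.1 ([-0.48, 0.006, 0.0], 0.411)
-0.25 ([-0.56, -0.016, 0.0], 0.554)
-0.4 ([-0.637, -0.049, 0.0], 0.697)
-0.5 ([-0.685, -0.078, 0.0], 0.793)
-0.55 ([-0.708, -0.094, 0.0], 0.84)
```

View pics/w3.png

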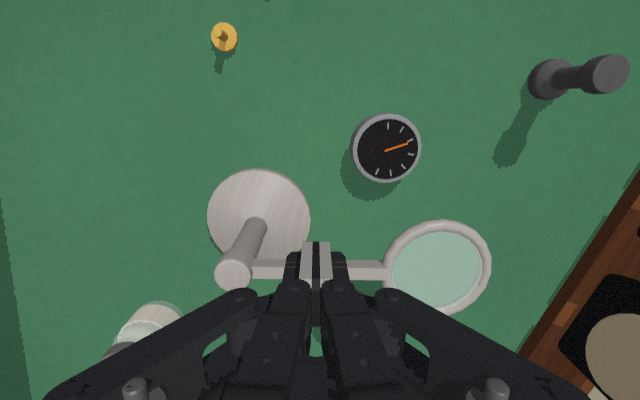

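The picture shows the arm bar at y≈270 between hub (233,272) and rim (385,270). The fingers sit in front of it, so I'll check the clearance numerically before lowering.

```bash
python3 - <<'E'
from meas import *
c=np.array([.468,-.209])
for uv,z in(((265,269),.115),((370,270),.115),((437,269),.115),((233,272),.121),((386,148),.028)): print(uv,wz(uv,z).round(4))
a,b=wz((265,269),.115)[:2],wz((370,270),.115)[:2]; u_=(b-a)/np.linalg.norm(b-a); n=np.array([-u_[1],u_[0]])
print("arm ang",np.arctan2(*u_[::-1]),"tool offset from arm line",(p[:2]-a)@n,"c off",(c-a)@n,"r",(p[:2]-c)@u_)
def px(P):
    q=(R@T[:3,:3]).T@(P-(R@T[:3,3]+p)); return q[:2]/q[2]*f+[m["cx"],m["cy"]]
print("tip now",px(p-[0,0,.019]),"tip lowered",px(np.r_[p[:2],.102]))
E
```

```text
(265, 269) [ 0.4916 -0.1972  0.115 ]
(370, 270) [ 0.5646 -0.1728  0.115 ]
(437, 269) [ 0.6107 -0.156   0.115 ]
(233, 272) [ 0.4706 -0.2034  0.121 ]
(386, 148) [ 0.5635 -0.0919  0.028 ]
arm ang 0.32219769239947055 tool offset from arm line 0.04319468059126207 c off -0.0036936677616904424 r 0.06268336470925039
tip now [315.74774662 255.10794864] tip lowered [315.55295357 207.94910144]
```

```bash

python3 -m pendant '[{"travel":[0,0.02,0.3],"rot":[0,0,0],"fingers":-1},{"travel":[0,0.02,0.5],"rot":[0,0,0],"fingers":-1},{"travel":[0,0.02,0.6],"rot":[0,0,0],"fingers":-1},{"travel":[0,0.02,0.6],"rot":[0,0,0],"fingers":-1}]'
python3 -m pendant '[{"travel":[-0.06,0,0],"rot":[0,0,0],"fingers":-1},{"travel":[-0.12,0,0],"rot":[0,0,0],"fingers":-1},{"travel":[-0.18,0,0],"rot":[0,0,0],"fingers":-1},{"travel":[-0.22,0,0],"rot":[0,0,0],"fingers":-1},{"travel":[-0.24,0,0],"rot":[0,0,0],"fingers":-1},{"travel":[-0.28,0.01,0],"rot":[0,0,0.06],"fingers":-1},{"travel":[-0.31,0.01,0],"rot":[0,0,0.12],"fingers":-1},{"travel":[-0.35,0.015,0],"rot":[0,0,0.2],"fingers":-1},{"travel":[-0.4,0.015,0],"rot":[0,0,0.27],"fingers":-1},{"travel":[-0.4,0.015,0],"rot":[0,0,0.27],"fingers":-1}]'
python3 - <<'E'
from geo import *
c=[.468,-.209]; p,y=yawnow(); print(p,y,env.get_state()["wrist_force"])
for f in(0,-.05,-.1,-.15,-.2,-.25,-.3,-.35,-.4,-.45,-.5,-.55): print(f,row(pose(c,.065,.05,.016,.121),.05+np.pi/2,pose(c,.065,f,.016,.121),f+np.pi/2), row(p,y,pose(c,.065,f,.016,.121),f+np.pi/2))
E
```

```text
clock: 8.95
tcp_pos: [0.5137, -0.1431, 0.1213]
orientation: [-0.002, 0.579, 0.815, -0.0]
wrist_force: [0.2, -0.4, -0.0]
finger_gap: 0.0001
grip_force: 0.0
clock: 9.95
tcp_pos: [0.5322, -0.1903, 0.1232]
orientation: [0.0, 0.689, 0.724, -0.0]
wrist_force: [0.5, 0.3, 0.1]
finger_gap: -0.0001
grip_force: 0.0
[ 0.53216832 -0.19029159  0.12319935] 1.6205064225658117 [0.54360807 0.26721024 0.07146477]
0 ([-0.027, 0.006, 0.0], 0.048) ([-0.023, 0.006, 0.018], 0.047)
-0.05 ([-0.055, 0.011, 0.0], 0.095) ([-0.05, 0.01, 0.018], 0.095)
-0.1 ([-0.082, 0.014, 0.0], 0.143) ([-0.078, 0.014, 0.018], 0.143)
-0.15 ([-0.11, 0.016, 0.0], 0.191) ([-0.106, 0.016, 0.018], 0.191)
-0.2 ([-0.138, 0.016, 0.0], 0.239) ([-0.134, 0.016, 0.018], 0.238)
-0.25 ([-0.166, 0.015, 0.0], 0.286) ([-0.162, 0.015, 0.018], 0.286)
-0.3 ([-0.194, 0.013, 0.0], 0.334) ([-0.189, 0.013, 0.018], 0.334)
-0.35 ([-0.221, 0.009, 0.0], 0.382) ([-0.217, 0.009, 0.018], 0.382)
-0.4 ([-0.249, 0.004, 0.0], 0.43) ([-0.245, 0.004, 0.018], 0.429)
-0.45 ([-0.276, -0.002, 0.0], 0.477) ([-0.272, -0.003, 0.018], 0.477)
-0.5 ([-0.303, -0.01, 0.0], 0.525) ([-0.298, -0.01, 0.018], 0.525)
-0.55 ([-0.329, -0.019, 0.0], 0.573) ([-0.325, -0.019, 0.018], 0.573)
```

Now I push on to about -0.45 and measure there.

```bash

python3 -m pendant '[{"travel":[-0.03,0.005,0],"rot":[0,0,0.05],"fingers":-1},{"travel":[-0.06,0.01,0],"rot":[0,0,0.1],"fingers":-1},{"travel":[-0.08,0.015,0],"rot":[0,0,0.14],"fingers":-1},{"travel":[-0.11,0.015,0],"rot":[0,0,0.19],"fingers":-1},{"travel":[-0.14,0.015,0],"rot":[0,0,0.24],"fingers":-1},{"travel":[-0.165,0.015,0],"rot":[0,0,0.29],"fingers":-1},{"travel":[-0.195,0.01,0],"rot":[0,0,0.335],"fingers":-1},{"travel":[-0.22,0.01,0],"rot":[0,0,0.38],"fingers":-1},{"travel":[-0.25,0.005,0],"rot":[0,0,0.43],"fingers":-1},{"travel":[-0.265,0,0],"rot":[0,0,0.455],"fingers":-1}]'
python3 - <<'E'
from meas import *
c=np.array([.468,-.209]); print(p,y,env.get_state()["wrist_force"])
t,dt=env.read_camera("top"); cv2.imwrite("pics/tw4.png",np.hstack([cv2.resize(w,(400,250)),cv2.resize(t[110:235,340:540],(400,250),interpolation=cv2.INTER_CUBIC)]))
for n,z in(("lens",.112),("white_dial",.028)):
  for cn in("top","wrist"):
    for o in env.outline_of(cn,n)[:2]:
        P=(wz if cn=="wrist" else (lambda a,b:at_z("top",a,b)))(o["xy"],z); print(n,cn,round(o["conf"],2),np.round(o["xy"]),P.round(4),np.arctan2(*(P[:2]-c)[::-1]).round(3),np.linalg.norm(P[:2]-c).round(4))
E
```

```text
clock: 10.95
tcp_pos: [0.5334, -0.2212, 0.1231]
orientation: [-0.0, 0.841, 0.542, 0.0]
wrist_force: [-0.6, 0.5, -0.0]
finger_gap: -0.0003
grip_force: 0.6
[ 0.53336355 -0.22116213  0.12305047] 1.1451098190744586 [-0.32626531  0.66339151 -0.45143657]
lens wrist 0.7 [499. 278.] [ 0.6127 -0.266   0.112 ] -0.375 0.1555
white_dial wrist 0.88 [412. 227.] [ 0.5935 -0.266   0.028 ] -0.427 0.1378
white_dial wrist 0.43 [500. 277.] [ 0.6437 -0.336   0.028 ] -0.626 0.2168
```

View pics/tw4.png

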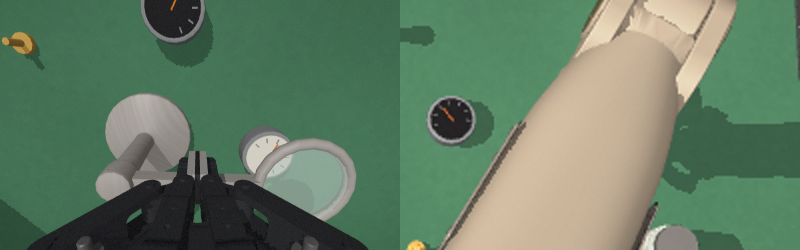

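The wrist view shows the lens at (304,180), still short of alignment with the dial at (265,150). The rest is parallax and a little remaining swing, about 0.1 rad. I'll push a little more, then back off and look.

```bash

python3 -m pendant '[{"travel":[-0.02,0.005,0],"rot":[0,0,0.03],"fingers":-1},{"travel":[-0.04,0.01,0],"rot":[0,0,0.07],"fingers":-1},{"travel":[-0.055,0.01,0],"rot":[0,0,0.095],"fingers":-1},{"travel":[-0.055,0.01,0],"rot":[0,0,0.095],"fingers":-1},{"travel":[-0.055,0.01,0],"rot":[0,0,0.095],"fingers":-1}]'
python3 -m pendant '[{"travel":[0.1,0,0],"rot":[0,0,0],"fingers":-1},{"travel":[0.25,0,0],"rot":[0,0,0],"fingers":-1},{"travel":[0.25,0,-0.3],"rot":[0,0,0],"fingers":-1},{"travel":[0.25,0,-0.7],"rot":[0,0,0],"fingers":-1},{"travel":[0.5,0,-1],"rot":[0,0,0],"fingers":-1},{"travel":[0.9,0,-1],"rot":[0,0,0],"fingers":-1},{"travel":[1,0,-1],"rot":[0,0,0],"fingers":-1},{"travel":[1,0,-1],"rot":[0,0,0],"fingers":-1}]'
python3 -m pendant '[{"travel":[0.4,0,0],"rot":[0,0,0],"fingers":-1},{"travel":[0.8,0,0],"rot":[0,0,0],"fingers":-1},{"travel":[1,0,0],"rot":[0,0,0],"fingers":-1},{"travel":[1,0,0],"rot":[0,0,0],"fingers":-1}]'
cat > look.py <<'E'
from meas import *
import sys
c=np.array([.468,-.209]); print(p,y)
t,dt=env.read_camera("top"); s,_=env.read_camera("scene"); cv2.imwrite(sys.argv[1],np.vstack([np.hstack([cv2.resize(w,(400,250)),cv2.resize(t[110:235,340:540],(400,250),interpolation=cv2.INTER_CUBIC)]),cv2.resize(s[130:330,130:450],(800,500))[:340]]))
for cn in("top","scene","wrist"):
  for n,z in(("lens",.112),("white_dial",.028),("red_screw",.043)):
    for o in env.outline_of(cn,n)[:2]:
        P=(wz if cn=="wrist" else (lambda a,b:at_z(cn,a,b)))(o["xy"],z); print(n,cn,round(o["conf"],2),np.round(o["xy"]),P.round(4),np.arctan2(*(P[:2]-c)[::-1]).round(3),np.linalg.norm(P[:2]-c).round(4))
E
python3 look.py pics/l5.png
```

```text
clock: 11.75
tcp_pos: [0.5319, -0.2281, 0.1231]
orientation: [0.0, 0.866, 0.499, -0.0]
wrist_force: [0.3, -0.0, 0.7]
finger_gap: -0.0
grip_force: 0.0
clock: 12.55
tcp_pos: [0.5929, -0.1217, 0.2428]
orientation: [-0.0, 0.865, 0.501, -0.0]
wrist_force: [-0.3, 0.1, -0.3]
finger_gap: -0.0004
grip_force: 0.0
clock: 12.95
tcp_pos: [0.6527, -0.0182, 0.2415]
orientation: [-0.001, 0.866, 0.501, -0.001]
wrist_force: [-1.1, -1.0, 0.4]
finger_gap: -0.0002
grip_force: 0.0
[ 0.65268452 -0.01821649  0.24147456] 1.0486478992571957
lens top 0.56 [444. 152.] [ 0.592  -0.2842  0.112 ] -0.545 0.145
white_dial top 0.58 [434. 162.] [ 0.5846 -0.2763  0.028 ] -0.524 0.1347
red_screw top 0.69 [220. 141.] [0.6305 0.2931 0.043 ] 1.258 0.5277
red_screw top 0.34 [155. 207.] [0.4494 0.4557 0.043 ] 1.599 0.665
lens scene 0.7 [172. 200.] [ 0.5922 -0.2874  0.112 ] -0.563 0.1469
white_dial scene 0.85 [178. 227.] [ 0.6089 -0.2833  0.028 ] -0.485 0.1593
red_screw scene 0.51 [403. 300.] [0.6405 0.3062 0.043 ] 1.248 0.5434
red_screw scene 0.38 [375. 272.] [0.5889 0.2292 0.043 ] 1.302 0.4546
red_screw wrist 0.15 [218.   6.] [0.6552 0.162  0.043 ] 1.103 0.4155
```

View pics/l5.png

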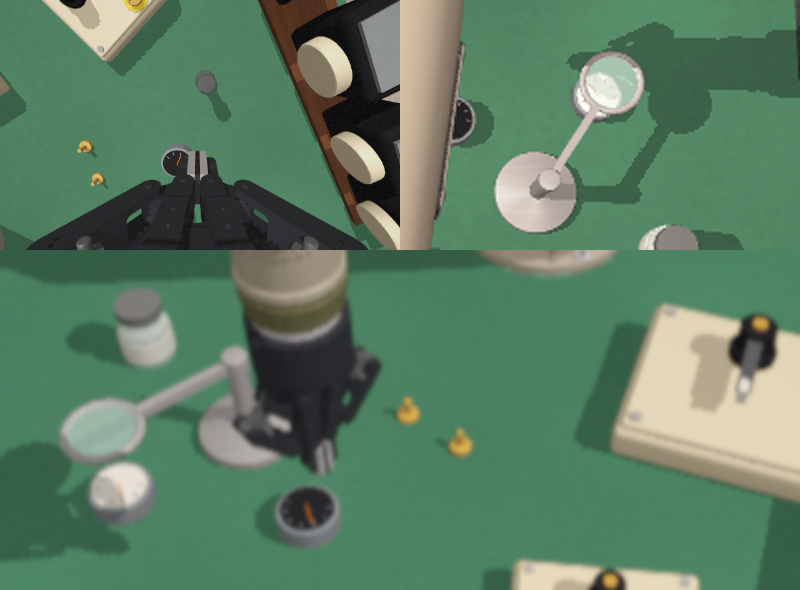

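The unobstructed top view puts the lens circle at (445,151), i.e. (0.593,-0.287), against the dial at (0.596,-0.288), about 3 mm off. The stand foot (407,206) has not moved, the loose things are in place, and the robot is clear. I'm handing in.

```bash
python3 -c "
from workcell import env
print(env.hand_in())"
```

```text
the job is handed in; nothing more can be done
None
```

The job is handed in, though no verdict came back: by my camera measurements the pointer aims about 3 mm from the red-washered screw's centre and the lens stands about 3 mm from the white dial's centre, with the stand and loose things unmoved in the last pictures and the robot touching nothing.

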